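# Put the washed parts away and hang up the wash basket

## Robot

A 6-joint arm with a two-finger parallel gripper is mounted at the origin on a cart in front of the work surface, level with it; the furniture and walls round the work are solid. World frame = base frame: x ahead of the robot, y to its left, z up, the work surface at z = 0. Lengths are in m, angles in degrees, forces in N, time in s.
With the tool pointing down it reaches from about 0.3 to 0.85 m from the base axis. Payload 5.4 kg.
Tool frame: the origin (TCP) lies on the centre line of the jaws, within the pads' length; the fingertips stand 8 mm ahead of it and the grasp point (between the pads) lies 11 mm behind it; x points along the fingers, y is the direction in which the jaws open and shut, and the axes are right-handed (so a half turn about x gives the same grasp; the last joint's range is limited). The gripper opens to 85 mm and grips with 20 to 120 N. Pads are 22 mm wide; open, the fingers measure 114 mm over their backs; the gripper's body (76 mm by 85 mm) begins 54 mm behind the grasp point. The pads swing forward as they close: fully open they stand 13 mm farther back than shut.
Start: joints at [-79.933, 9.076, 91.501, -0, 79.423, -12.038], TCP at [0.216, -0.533, 0.239] pointing down, gripper open.
Joint ranges: [-166.64, 166.64], [-54.1, 131.32], [10.49, 154.53], [-73.88, 253.88], [9.74, 151.15], [-171.62, 171.62]. Speed limits (degrees/s): [147.25, 147.25, 180, 180, 180, 180].

## Interface

Orientations are given as [roll, pitch, yaw] about the fixed x, y, z axes, in that order (R = Rz(yaw) Ry(pitch) Rx(roll)).
In Python, from workcell import move_pose, move_straight, move_j, set_gripper, hold, ik, camera, Unreachable, sign_off, read_time, read_qpos, read_joint_velocities, read_joint_torque, read_tool_pos, read_tcp_rot, read_contact_force, read_ft_torque, read_width gives the robot as it stands. The module is installed in compiled form; this text tells all that it offers. Calls block until the motion is done:
- move_pose(position, orientation): joint-space move of the TCP to a pose.
- move_straight(position, rate=0.15, rot=None, force_limit=None): straight line of the TCP; rot=None keeps the orientation; rate is the mean speed in m/s. With force_limit (N) it stops when the force on the tool has changed by that much, and returns True; else False.
- move_j(angles): joint-space move.
- set_gripper(opening): opening from 0.0 (shut) to 1.0 (fully open); the grip force is fixed at half the most; returns when the fingers have stopped.
- hold(seconds).
- ik(position, orientation): joint angles nearest the present ones, or None.
- camera(name): name is "side" or "top" or "wrist"; returns a dict with "pixels" (420x560x3 uint8, red, green, blue), "depth" (420x560 float32, m along the optical axis (not along the pixel's ray), 0 where there is no reading), "intrinsics" (3x3 intrinsics, pixels), "T" (4x4, takes a point from camera to world coordinates); the wrist camera has in their place "hand_eye" (4x4, takes a point from camera to tool coordinates, whose origin is the TCP and whose axes are the tool frame's). Camera axes: x right, y up, looking along -z (the intrinsics and any distortion apply to the point x, -y, -z); pixel columns grow to the right and rows downward; lengths in m; the calibration is good to about 2 mm. A picture is of the moment at which its call begins: read the wrist's pose just before it.
A pose or a line that the arm cannot do raises Unreachable and nothing moves.
- sign_off(): hands the job in, once; it reports no verdict.
Readings, each from a call of its own:
- read_time(): time.
- read_qpos(): joint angles.
- read_joint_velocities(): joint speeds.
- read_joint_torque(): joint torques, N m.
- read_tool_pos(): TCP position.
- read_tcp_rot(): TCP orientation.
- read_contact_force(): force on the tool from outside, world axes, zero at the start.
- read_ft_torque(): the same for the moment, N m.
- read_width(): opening from 0.0 (shut) to 1.0 (fully open).
Only numpy, scipy, OpenCV 4.12 (cv2) and the standard library are available. Lean on these libraries where they do the work, as an engineer would, in place of code of your own. Each camera call takes 0.05 s, during which the arm holds its last target.

## Task

The parts from the wash have drained: pull the parts drawer well out, put the fittings (the brass hose tail and the galvanised pipe nipple, whichever are there) in its left bay and the fasteners (the bolt and the nuts, whichever are there) in its right bay, left and right as seen from the robot, and then slide the drawer fully shut with them inside. Hang the empty wire basket by its handle on both prongs of the drip stand. Leave the marker and the soapstone where they lie.

Things in the scene. Friction and masses are not known exactly. Their poses are not given: they have to be found in the camera images.
- cabinet: Grey steel parts cabinet with one blue-fronted drawer, 180 mm deep (x), 250 wide (y), 120 high; fixed, on the left, turned to face the robot. Origin at the centre of its underside; x points the way the drawer shuts (away from the robot), y left, z up. Its open face is at x = -90 mm.
- drawer (a joint): The cabinet's drawer. 0 = fully shut; grows in metres as it slides out towards the robot, stops at 0.14; starts a few cm ajar and stays where it is left. Friction about 2 N plus 6 N per m/s. Its front is 8 mm thick, 246 wide, from 8 to 116 mm above the bench.
- drawer_handle (a point): Middle of the drawer's bar handle, moves with the drawer: steel bar along y, 120 mm long, about 10 mm thick, 93 mm above the bench, 35 mm in front of the drawer's front face (free gap behind it about 28 mm). Axes as the cabinet's.
- left_bay (a point): Centre of the floor of the drawer's left bay (+y side), 16 mm above the bench, moves with the drawer; axes as the cabinet's. Bay: x -85 to +82 mm, y -55 to +55. Side walls rise 54 mm above the floor, the divider 49, the front panel (x = -85) 100. With the drawer out by d only x below d - 85 mm is clear of the cabinet's top; under it parts up to 98 mm high pass.
- right_bay (a point): The same for the right bay (-y side).
- hose_tail: Brass hose tail (a fitting): round body 34 mm across on a round foot 42 mm across and 9 high, 56 mm high in all, standing on its foot; origin under the middle of the foot, z along its axis, upwards. 0.26 kg. May be absent.
- pipe_nipple: Galvanised pipe nipple (a fitting): grey threaded tube 27 mm in diameter, 80 mm long, lying along its own y axis; origin on the bench under its middle, the tube's centre line 14 mm up its z. 0.1 kg. It can roll. May be absent.
- bolt: Rust-brown hex bolt (a fastener) standing on its head: head 33 x 29 mm, 12 high, shank 19 mm in diameter up to 74 mm; origin under the middle of the head, z along the shank, upwards. 0.19 kg. May be absent.
- rusty_nut: Large rusty hex nut (a fastener), 34 x 30 x 14 mm, lying flat; origin under its middle; two flats face along its y axis (30 mm across), corners along x. 0.06 kg. May be absent.
- zinc_nut: Smaller light-grey hex nut (a fastener), 28 x 24 x 11 mm, lying flat; origin under its middle; two flats face along its y axis (24 mm across), corners along x. 0.03 kg. May be absent.
- basket: Empty wire wash basket, 90 mm in x, 130 in y, walls 50 high, with a rigid upright bail that does not swing: 8 mm wire rising at the middle of both end walls (y = -66, +66 mm) to a straight bar along y, 110 mm above the underside. Origin at the centre of its underside, z up. 0.22 kg.
- basket_grip (a point): Middle of the bail's top bar; a black sleeve 13 mm in diameter and 50 mm long sits here, bare 8 mm bar on both sides of it. Axes as the basket's.
- drip_stand: Drip stand, fixed: grey drip tray, 150 mm in x, 140 in y, rim 12 high, with two steel rods 10 mm thick that rise as legs at x = +62, y = -40 and +40 mm and bend over 169 mm above the bench into two prongs towards -x. Origin at the centre of its underside, z up. Nothing stands above it; a vice 176 mm high stands some 40 mm to its right.
- saddle (a point): Midway between the low points of the stand's two prongs, 170 mm above the bench: where the middle of a bar lying in both rests. Axes as the stand's. The prongs run along x at y = -40 and +40 mm from the legs (x = +79 mm) to upturned tips at x = -33 mm, 193 mm above the bench. The 70 mm between them is empty.
- marker: Red and white paint marker, 132 x 18 mm, lying near the front edge, left of a fixed brown carton (about 90 mm high, between it and the tan dust sheet); stays.
- soapstone: White flat soapstone stick, 90 x 12 x 8 mm, lying in front of the drawer; stays.

How it is judged (in metres and radians):
On the way, in this order (a step that is already met when the one before it is completed fails the run):
1. every part that is there lies in its bay of the drawer (fittings left, fasteners right), let go and at rest, the drawer still out by more than 80 mm (x of hose_tail in the frame of left_bay between -0.087 and 0.084 m and y of hose_tail in the frame of left_bay between -0.056 and 0.056 m and z of hose_tail in the frame of left_bay between -0.012 and 0.045 m and linear speed of each of hose_tail, pipe_nipple, bolt, rusty_nut, zinc_nut below 0.05 m/s and x of pipe_nipple in the frame of left_bay between -0.087 and 0.084 m and y of pipe_nipple in the frame of left_bay between -0.056 and 0.056 m and z of pipe_nipple in the frame of left_bay between -0.012 and 0.045 m and x of bolt in the frame of right_bay between -0.087 and 0.084 m and y of bolt in the frame of right_bay between -0.056 and 0.056 m and z of bolt in the frame of right_bay between -0.012 and 0.045 m and x of rusty_nut in the frame of right_bay between -0.087 and 0.084 m and y of rusty_nut in the frame of right_bay between -0.056 and 0.056 m and z of rusty_nut in the frame of right_bay between -0.012 and 0.045 m and x of zinc_nut in the frame of right_bay between -0.087 and 0.084 m and y of zinc_nut in the frame of right_bay between -0.056 and 0.056 m and z of zinc_nut in the frame of right_bay between -0.012 and 0.045 m and value of joint drawer above 0.08 m), for 0.2 s.
2. the drawer is slid fully shut (value of joint drawer below 0.004 m), for 0.2 s.
At the end, for the whole second after the job is handed in: Drawer shut to 5 mm; every part present lies in its bay, low in it, at rest; the basket hangs still and upright (0.3 rad) by its bail bar on both prongs: bar middle within 30 mm of the saddle sideways, 25 mm to the tips, 45 mm to the legs, 7 mm below or 15 mm above it (x of hose_tail in the frame of left_bay between -0.087 and 0.084 m and y of hose_tail in the frame of left_bay between -0.056 and 0.056 m and z of hose_tail in the frame of left_bay between -0.012 and 0.045 m and linear speed of each of hose_tail, pipe_nipple, bolt, rusty_nut, zinc_nut, basket below 0.05 m/s and x of pipe_nipple in the frame of left_bay between -0.087 and 0.084 m and y of pipe_nipple in the frame of left_bay between -0.056 and 0.056 m and z of pipe_nipple in the frame of left_bay between -0.012 and 0.045 m and x of bolt in the frame of right_bay between -0.087 and 0.084 m and y of bolt in the frame of right_bay between -0.056 and 0.056 m and z of bolt in the frame of right_bay between -0.012 and 0.045 m and x of rusty_nut in the frame of right_bay between -0.087 and 0.084 m and y of rusty_nut in the frame of right_bay between -0.056 and 0.056 m and z of rusty_nut in the frame of right_bay between -0.012 and 0.045 m and x of zinc_nut in the frame of right_bay between -0.087 and 0.084 m and y of zinc_nut in the frame of right_bay between -0.056 and 0.056 m and z of zinc_nut in the frame of right_bay between -0.012 and 0.045 m and value of joint drawer below 0.005 m and x of basket_grip in the frame of saddle between -0.025 and 0.045 m and y of basket_grip in the frame of saddle between -0.03 and 0.03 m and z of basket_grip in the frame of saddle between -0.007 and 0.015 m and angle between basket's own z axis and vertical below 0.3 rad); the robot touches nothing.
It fails at once if the marker is moved more than 40 mm (distance of marker from where it was at the start of the episode above 0.04 m).
It fails at once if the soapstone is moved more than 40 mm (distance of soapstone from where it was at the start of the episode above 0.04 m).
Of hose_tail, pipe_nipple, bolt, rusty_nut, zinc_nut only 3 to 5 are there at a start; the rules pass over those that are not, and their reading is None.
At some moment in a run one of pipe_nipple, rusty_nut, zinc_nut may be knocked a few centimetres aside while the robot is not near it.
It also fails if it takes over 210 s, if anything falls off the work surface, if the arm or the gripper's body presses on something with over 40 N, if the wrist force passes 120 N, or if a joint passes its speed limit or range.

## Working session

There is one attempt and no reset: what is moved stays moved. The work goes in short steps, each a Python script; the robot and the scene stay as the last script left them, time stands still between calls to the robot, and variables do not carry over. Pictures are saved under pics/ and viewed, and the job is handed in when it is done.

```bash
mkdir -p pics; ls
cat > h.py <<'E'
import numpy as np, cv2
from workcell import *
def snap(name,fn):
    c=camera(name); cv2.imwrite('pics/'+fn,c['pixels'][:,:,::-1]); np.savez('pics/'+fn[:-4]+'.npz',**{k:v for k,v in c.items()}); return c
def cloud(c,T=None):
    T=c['T'] if T is None else T
    K=c['intrinsics'];d=c['depth'];h,w=d.shape
    u,v=np.meshgrid(np.arange(w),np.arange(h))
    x=(u-K[0,2])/K[0,0]*d; y=(v-K[1,2])/K[1,1]*d
    P=np.stack([x,-y,-d,np.ones_like(d)],-1)@np.array(T).T
    P=P[...,:3]; P[d==0]=np.nan
    return P
E
python3 - <<'E'
from h import *
for n in['side','top','wrist']:
    c=snap(n,n+'0.png'); print(n,c.keys(),c['intrinsics'],c.get('T',c.get('hand_eye')))
print(read_time(),read_tcp_rot(),read_tool_pos())
E
```

```text
pics
side dict_keys(['pixels', 'depth', 'intrinsics', 'T']) [[473.43551247   0.         281.07322519]
 [  0.         473.43551247 205.38664992]
 [  0.           0.           1.        ]] [[-0.701233    0.54005591 -0.46541582 -0.19423579]
 [-0.71286905 -0.52246002  0.46781753  0.72595219]
 [ 0.00948647  0.65982963  0.75135536  1.25442537]
 [ 0.          0.          0.          1.        ]]
top dict_keys(['pixels', 'depth', 'intrinsics', 'T']) [[536.50941708   0.         283.2417207 ]
 [  0.         536.50941708 213.23844656]
 [  0.           0.           1.        ]] [[-0.01487217  0.98480816 -0.1730078   0.19847819]
 [-0.99985589 -0.01606399 -0.00549059  0.0429956 ]
 [-0.00818638  0.17290122  0.98490515  1.87836384]
 [ 0.          0.          0.          1.        ]]
wrist dict_keys(['pixels', 'depth', 'intrinsics', 'hand_eye']) [[352.68375507   0.         277.26415724]
 [  0.         352.68375507 210.93076915]
 [  0.           0.           1.        ]] [[ 3.38271666e-04  3.10447080e-01 -9.50590604e-01 -1.33563164e-01]
 [ 9.99999913e-01  1.27810188e-04  3.97594858e-04  9.76441930e-05]
 [ 2.44927327e-04 -9.50590656e-01 -3.10447009e-01 -7.95990905e-02]
 [ 0.00000000e+00  0.00000000e+00  0.00000000e+00  1.00000000e+00]]
0.15 [-102.33100799   89.9147635    99.77344917] [ 0.21627599 -0.53227665  0.23852075]
```

View pics/top0.png

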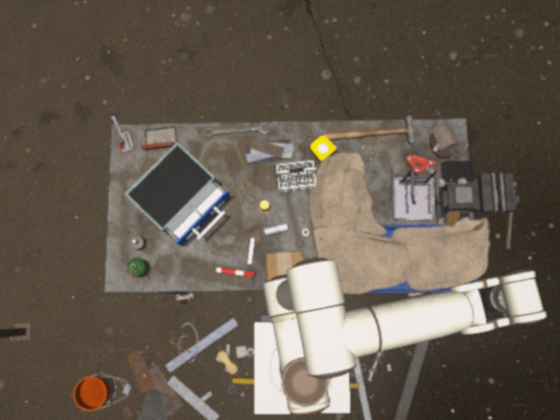

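View pics/side0.png

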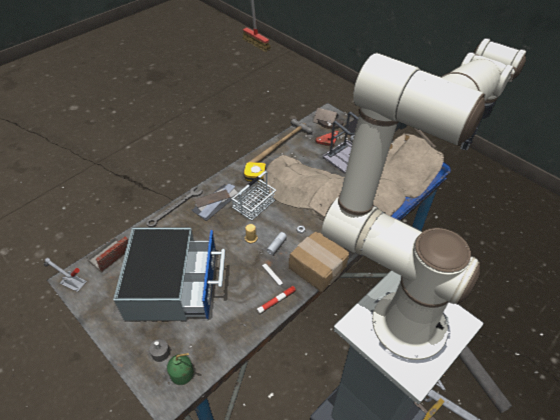

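View pics/wrist0.png

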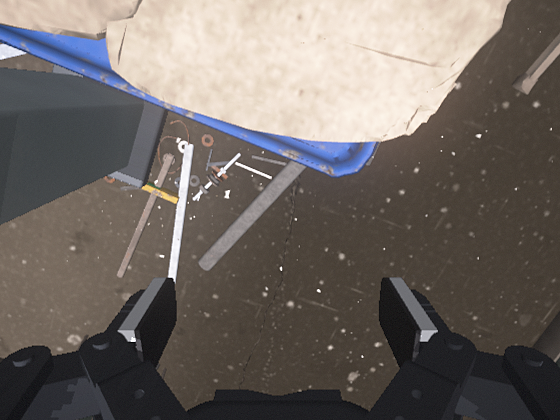

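Run:
```python
import cv2
a=cv2.imread('pics/top0.png');cv2.imwrite('pics/t0a.png',cv2.resize(a[110:300,100:330],None,fx=3.4,fy=3.1,interpolation=2))
cv2.imwrite('pics/t0b.png',cv2.resize(a[110:300,300:530],None,fx=3.4,fy=3.1,interpolation=2))
a=cv2.imread('pics/side0.png');cv2.imwrite('pics/s0a.png',cv2.resize(a[150:350,100:360],None,fx=3,fy=3,interpolation=2))
```

```text
(no output)
```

View pics/t0a.png

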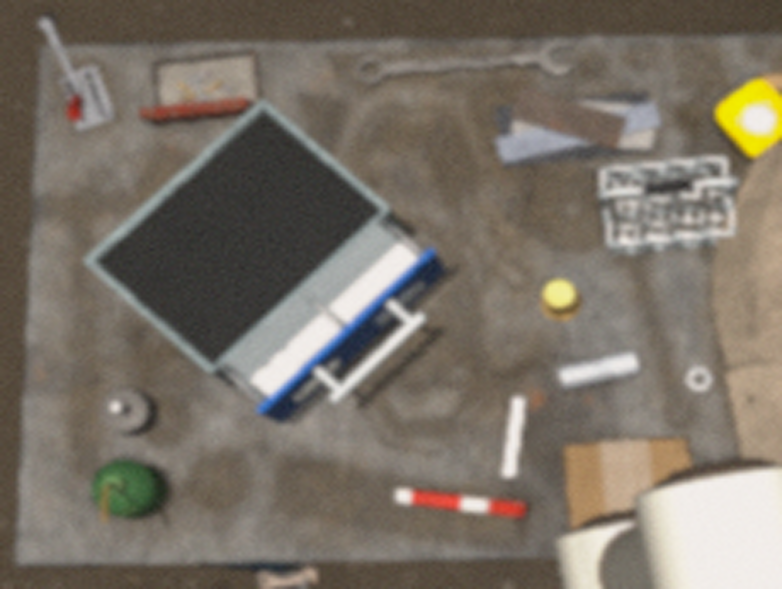

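View pics/t0b.png

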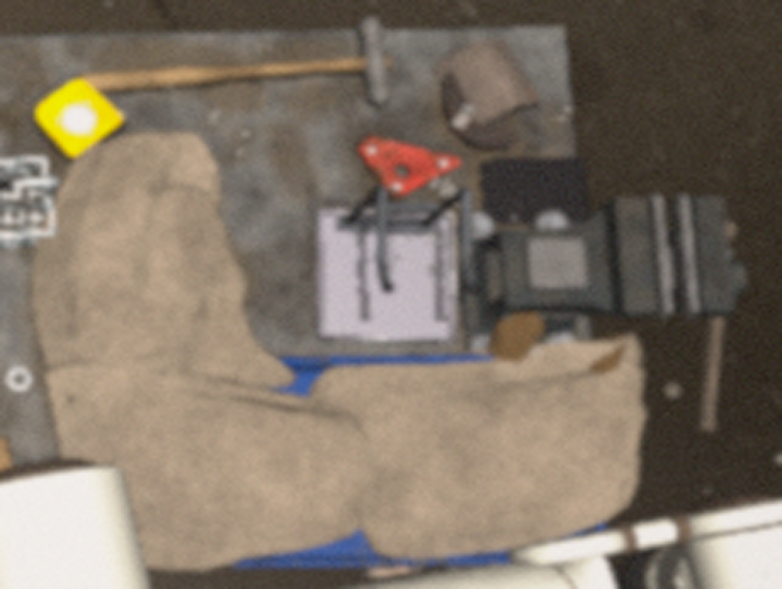

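View pics/s0a.png

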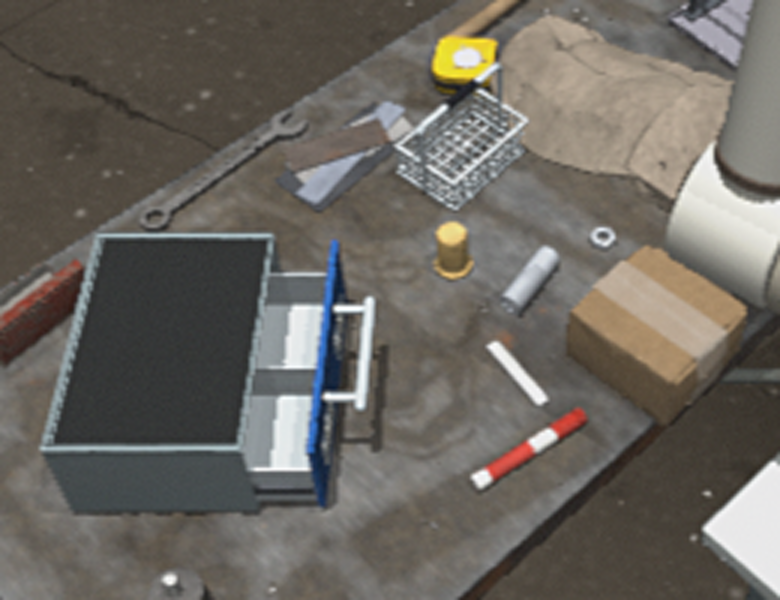

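```bash
cat >> h.py <<'E'
def load(fn):
    return dict(np.load('pics/'+fn+'.npz'))
def comps(P,m,mina=15,name=''):
    n,l,s,cen=cv2.connectedComponentsWithStats(m.astype(np.uint8),connectivity=8)
    for i in range(1,n):
        if s[i,4]>=mina:
            q=P[l==i]; q=q[~np.isnan(q[:,0])]
            if len(q): print(name,s[i],cen[i].round(1),'med',np.median(q,0).round(3),'min',q.min(0).round(3),'max',q.max(0).round(3))
E
python3 - <<'E'
from h import *
for n in['top0','side0']:
    c=load(n);P=cloud(c);hsv=cv2.cvtColor(c['pixels'],cv2.COLOR_RGB2HSV).astype(int)
    H,S,V=hsv[...,0],hsv[...,1],hsv[...,2]
    on=(P[...,2]>-.05)&(P[...,2]<.35)&(P[...,0]>0.2)
    print(n)
    comps(P,on&(H>15)&(H<32)&(S>110)&(V>120),name='brass')
    comps(P,on&(S<40)&(V>165),name='white',mina=10)
    comps(P,on&((H<6)|(H>174))&(S>130),name='red')
    comps(P,on&(H>105)&(H<125)&(S>130),name='blue')
c=load('top0');P=cloud(c)
for uv in [(125,195),(178,144),(220,190),(165,232),(165,190),(150,260),(300,140),(250,150)]: print(uv,P[uv[1],uv[0]])
E
```

```text
top0
brass [310 134  27  28 375] [322.4 146.7] med [ 0.763 -0.089  0.031] min [ 0.712 -0.14  -0.012] max [ 0.817 -0.046  0.044]
brass [260 205  10   8  44] [264.1 208.8] med [0.538 0.12  0.046] min [ 0.532  0.102 -0.006] max [0.548 0.136 0.062]
brass [448 212  10   9  34] [453.4 215.5] med [ 0.5   -0.531  0.066] min [ 0.484 -0.543  0.055] max [ 0.511 -0.51   0.076]
brass [292 252   9   9  42] [295.7 256.2] med [0.367 0.014 0.086] min [ 0.353 -0.001  0.075] max [0.382 0.026 0.093]
brass [267 254   9  23 125] [271.4 265.3] med [0.336 0.096 0.087] min [0.302 0.083 0.073] max [0.376 0.11  0.096]
white [148 136   5   6  18] [149.6 139.2] med [0.811 0.538 0.001] min [ 0.8    0.528 -0.013] max [0.824 0.544 0.013]
white [277 144  16  14 107] [286.8 149.8] med [0.759 0.036 0.013] min [ 0.729  0.018 -0.001] max [0.783 0.072 0.029]
white [319 145   8   7  51] [322.4 148. ] med [ 0.756 -0.089  0.033] min [ 0.746 -0.103  0.022] max [ 0.77  -0.077  0.042]
white [247 150  22  11 122] [255.6 155.1] med [0.739 0.152 0.014] min [ 0.721  0.105 -0.001] max [0.764 0.18  0.027]
white [297 161   8   3  17]
[... 7428 characters left out ...]
] med [ 0.262 -0.555  0.025] min [ 0.241 -0.604 -0.004] max [ 0.286 -0.397  0.059]
blue [392 198  26  22 198] [403.8 209.1] med [ 0.27  -0.333  0.005] min [ 0.242 -0.424 -0.007] max [ 0.29  -0.222  0.096]
blue [203 230  11  89 356] [207.8 273.2] med [0.486 0.337 0.112] min [ 0.411  0.223 -0.001] max [0.641 0.412 0.121]
(125, 195) [ 0.60603916  0.62252423 -0.00917143]
(178, 144) [0.75284008 0.40806456 0.12027131]
(220, 190) [0.61244681 0.27653269 0.01917111]
(165, 232) [0.45674309 0.45522899 0.07739617]
(165, 190) [0.59272677 0.44843047 0.12157772]
(150, 260) [ 0.36975263  0.52403031 -0.00265821]
(300, 140) [ 0.79449226 -0.01123876  0.01145108]
(250, 150) [ 0.76411826  0.17084092 -0.00188014]
```

```bash
cat >> h.py <<'E'
from scipy.spatial.transform import Rotation as Rn
def down(psi): return [0,90,psi]
def wsnap(fn):
    p=np.array(read_tool_pos());r=read_tcp_rot()
    c=camera('wrist');T=np.eye(4);T[:3,:3]=Rn.from_euler('xyz',r,degrees=True).as_matrix();T[:3,3]=p
    c['T']=T@c['hand_eye']
    cv2.imwrite('pics/'+fn,c['pixels'][:,:,::-1]); np.savez('pics/'+fn[:-4]+'.npz',**{k:v for k,v in c.items()}); return c
E
python3 - <<'E'
from h import *
for p,psi in [((0.3,-0.4,0.42),-90),((0.3,-0.4,0.42),0),((0.50,0.08,0.42),0),((0.50,0.08,0.42),-90)]:
    print(ik(p,down(psi)))
q=ik((0.45,-0.40,0.42),down(-20)); print(q)
if q is not None:
    move_pose((0.45,-0.40,0.42),down(-20)); wsnap('w1.png')
    move_pose((0.48,0.08,0.42),down(0)); wsnap('w2.png'); snap('top','top1.png')
print(read_time())
E
```

```text
[-6.70048389e+01 -5.16131503e+00  8.60324092e+01 -2.54444375e-14
  9.91289058e+01 -6.70048389e+01]
[ -67.00483886   -5.16131503   86.03240924    0.           99.12890579
 -157.00483886]
[ -4.60678134  -4.1906486   85.12042054   0.          99.07022807
 -94.60678134]
[-4.60678134e+00 -4.19064860e+00  8.51204205e+01 -2.54444375e-14
  9.90702281e+01 -4.60678134e+00]
[ -53.12039137   10.49653256   69.83564408    0.           99.66782336
 -123.12039137]
3.7417
```

View pics/w1.png

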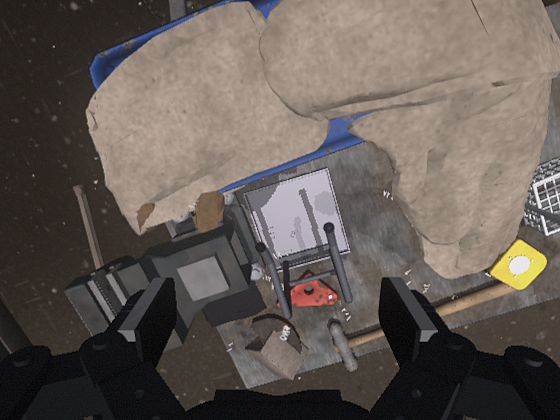

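View pics/w2.png

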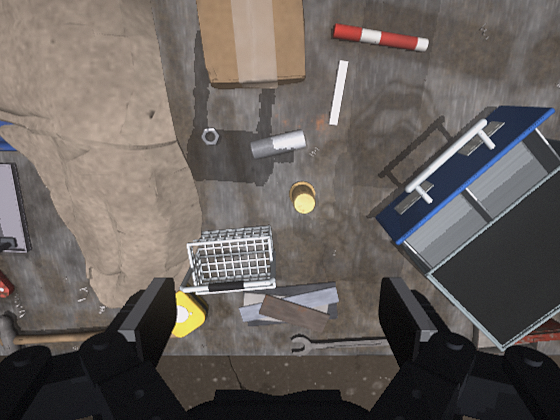

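View pics/top1.png

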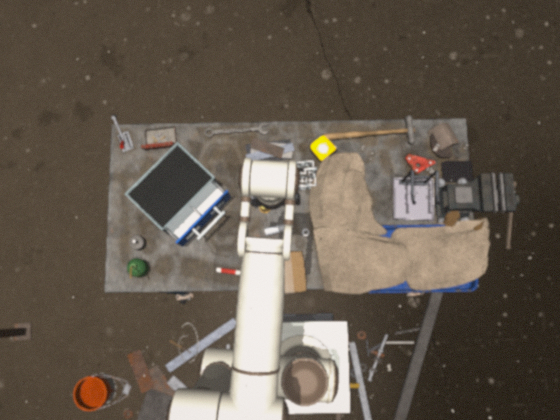

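Run:
```python
import cv2
a=cv2.imread('pics/w1.png');cv2.imwrite('pics/w1a.png',cv2.resize(a[140:340,80:380],None,fx=2.6,fy=2.6,interpolation=2))
a=cv2.imread('pics/w2.png');cv2.imwrite('pics/w2a.png',cv2.resize(a[90:310,150:360],None,fx=2.6,fy=2.6,interpolation=2))
```

```text
(no output)
```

View pics/w1a.png

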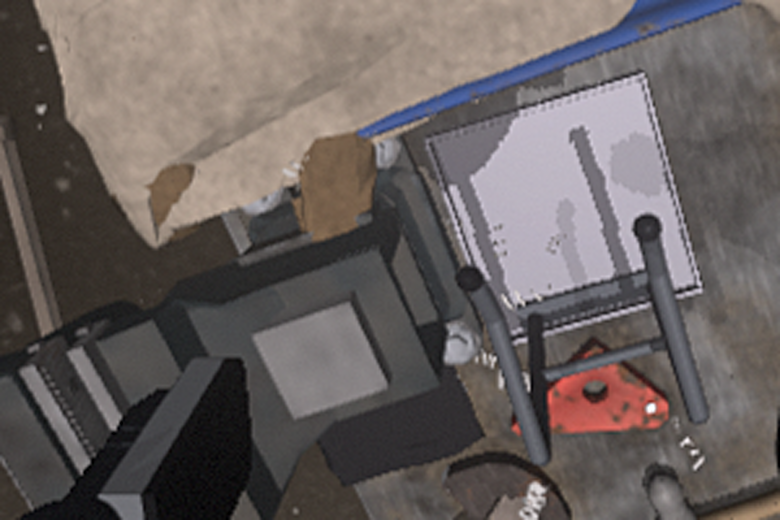

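View pics/w2a.png

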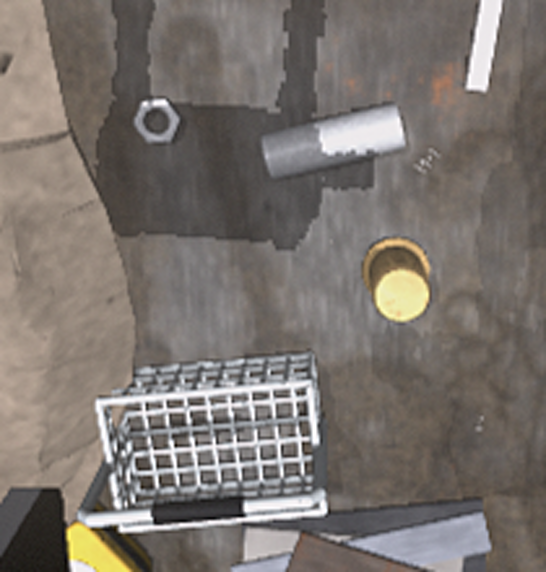

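```bash
cat >> h.py <<'E'
def ray(c,uv,z):
    K=c['intrinsics'];T=c['T'];uv=np.atleast_2d(uv).astype(float)
    d=np.stack([(uv[:,0]-K[0,2])/K[0,0],-(uv[:,1]-K[1,2])/K[1,1],-np.ones(len(uv))],-1)@T[:3,:3].T
    o=T[:3,3]; return o+d*((z-o[2])/d[:,2])[:,None]
def pca(q):
    m=q.mean(0);u,s,v=np.linalg.svd(q-m,full_matrices=False);return m,v,s/np.sqrt(len(q))
E
cat > m1.py <<'E'
from h import *
c=load('w2');P=cloud(c);hsv=cv2.cvtColor(c['pixels'],cv2.COLOR_RGB2HSV).astype(int)
H,S,V=hsv[...,0],hsv[...,1],hsv[...,2]
def roi(u0,v0,u1,v1):
    m=np.zeros(H.shape,bool);m[v0:v1,u0:u1]=1;return m
def info(n,m,z):
    vs,us=np.nonzero(m);q=ray(c,np.stack([us,vs],-1),z)[:,:2]
    r=cv2.minAreaRect(q.astype(np.float32)*1000);d=P[m]
    print(n,len(q),'mean',q.mean(0).round(4),'rect',np.round(r[0],1),np.round(r[1],1),round(r[2],1),'zmed',np.nanmedian(d[:,2]).round(4)); return q
hb=roi(400,110,500,200)&(P[...,2]>.088)&(P[...,2]<.104)&(S<60)
q=info('handle',hb,.097)
info('handle light',hb&(V>150),.097)
bl=(H>105)&(H<125)&(S>120)&(P[...,2]>.105)&roi(370,100,560,250)
info('bluefront',bl,.116)
top=(P[...,2]>.112)&roi(420,130,560,350)&~((H>100)&(H<125)&(S>90)); info('cabtop',top,.12)
info('zinc',roi(195,120,225,152)&(P[...,2]>.004),.011)
info('nipple',roi(240,120,315,165)&(P[...,2]>.006),.014)
info('hosetop',roi(285,175,325,220)&(P[...,2]>.045),.056)
sl=roi(200,275,255,297)&(V<70)&(P[...,2]>.09); info('sleeve',sl,.11)
bar=roi(170,270,285,300)&(P[...,2]>.098); info('bar',bar,.11)
info('basketrim',roi(170,215,285,275)&(P[...,2]>.035)&(P[...,2]<.06)&(V>130),.05)
info('soap',roi(320,55,355,130)&(V>180),.008)
E
python3 m1.py
```

```text
handle 1178 mean [0.4755 0.3012] rect [485.6 306.1] [ 42.8 128.8] 45.4 zmed 0.0958
handle light 957 mean [0.4758 0.3025] rect [486.1 307.4] [ 40.6 127.9] 45.6 zmed 0.0962
bluefront 1158 mean [0.4953 0.3299] rect [500.8 322.2] [ 12.4 242.9] 45.9 zmed 0.1142
cabtop 15368 mean [0.6358 0.3868] rect [611.4 379.2] [201.2 292.4] 89.9 zmed 0.1202
zinc 161 mean [ 0.4575 -0.0221] rect [457.6 -21.9] [24.2 26.6] 6.1 zmed 0.0096
nipple 968 mean [0.4692 0.0803] rect [468.8  85.6] [36.2 93.2] 5.8 zmed 0.0238
hosetop 407 mean [0.5484 0.1184] rect [547.7 118.4] [32.5 33.7] 89.9 zmed 0.0545
sleeve 278 mean [0.6569 0.0055] rect [656.8   6. ] [13.2 50.1] 5.5 zmed 0.114
bar 809 mean [ 0.6566 -0.0041] rect [659.2   0. ] [ 35.6 152. ] 1.2 zmed 0.1126
basketrim 1127 mean [ 0.6157 -0.0405] rect [620.8 -10.7] [162.8  99.3] 89.9 zmed 0.048
soap 535 mean [0.3957 0.1687] rect [397.  168.6] [12.2 89.7] 82.7 zmed 0.0069
```

```bash
cat > s1.py <<'E'
from h import *
n=np.array([.698,.716,0]);hd=np.array([.4742,.2945,0]);psi=-44.3
up=hd+[0,0,.20]
set_gripper(.33); print('w',read_width())
move_pose(up,down(psi))
wsnap('w3.png')
print('hit',move_straight(hd+[0,0,.083],rate=.12,force_limit=8),read_tool_pos(),read_contact_force())
E
python3 s1.py
```

```text
w 0.3306433349639655
hit False [0.47495821 0.29474269 0.08395248] [-0.10143761  0.27699529  0.30207222]
```

View pics/w3.png

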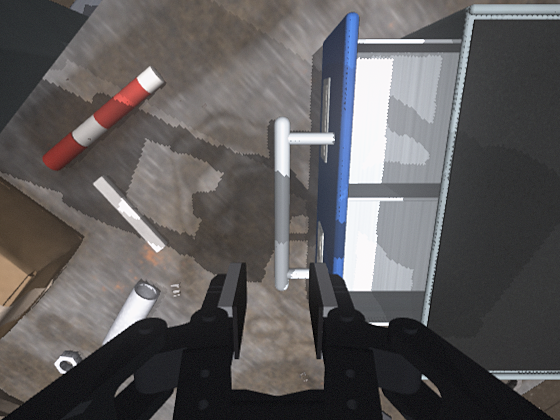

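```bash
cat > s2.py <<'E'
from h import *
n=np.array([.698,.716,0])
set_gripper(0); print('w',read_width(),read_contact_force())
p=np.array(read_tool_pos())
print('hit',move_straight(p-n*.085,rate=.07,force_limit=20))
p2=np.array(read_tool_pos());print((p-p2)@n,p2,read_contact_force())
set_gripper(.35);p3=np.array(read_tool_pos());print(read_contact_force())
move_straight(p3+[0,0,.2],rate=.2)
wsnap('w4.png');snap('top','top2.png'); print(read_time())
E
python3 s2.py
```

```text
w 0.10756743486792301 [-0.25070297  0.76345668  4.49140773]
hit True
0.08028048940313272 [0.41920987 0.23745867 0.08431512] [1.67344784 1.56230481 0.251789  ]
[-0.46507508 -0.22612235  0.08631885]
9.65
```

View pics/w4.png

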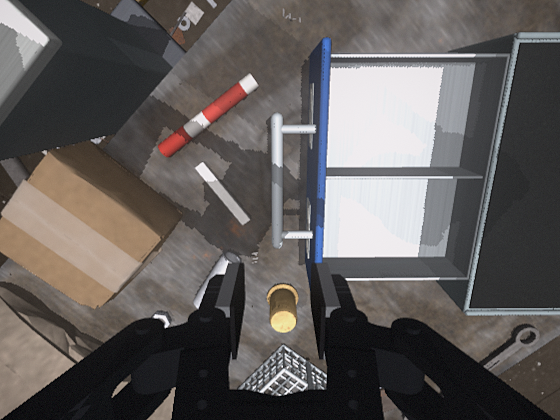

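```bash
cat > m2.py <<'E'
from h import *
c=load('w4');P=cloud(c);hsv=cv2.cvtColor(c['pixels'],cv2.COLOR_RGB2HSV).astype(int)
H,S,V=hsv[...,0],hsv[...,1],hsv[...,2]
def roi(u0,v0,u1,v1):
    m=np.zeros(H.shape,bool);m[v0:v1,u0:u1]=1;return m
def info(n,m,z):
    vs,us=np.nonzero(m);q=ray(c,np.stack([us,vs],-1),z)[:,:2]
    r=cv2.minAreaRect(q.astype(np.float32)*1000);d=P[m]
    print(n,len(q),'mean',q.mean(0).round(4),'rect',np.round(r[0],1),np.round(r[1],1),round(r[2],1),'zmed',np.nanmedian(d[:,2]).round(4)); return q
bl=(H>105)&(H<125)&(S>120)&(P[...,2]>.108)&roi(295,20,345,300)
q=info('blue',bl,.116)
q=info('bluefull',(H>105)&(H<125)&(S>120)&roi(295,20,345,300),.116)
hb=roi(268,105,286,260)&(P[...,2]>.085)&(P[...,2]<.104); info('handle',hb,.097)
info('divider',roi(340,165,475,185)&(P[...,2]>.055)&(P[...,2]<.075),.065)
info('white',roi(325,50,450,260)&(V>200),.016)
info('wallL?',roi(335,45,475,65)&(P[...,2]>.06)&(P[...,2]<.08),.07)
info('wallR?',roi(335,250,475,285)&(P[...,2]>.06)&(P[...,2]<.08),.07)
t=(P[...,2]>.112)&roi(460,30,560,320)
for v in(80,150,220,290):
    u=np.nonzero(t[v])[0].min(); print(v,u,ray(c,[u,v],.12))
E
python3 m2.py
```

```text
blue 1508 mean [0.4167 0.2937] rect [426.5 284. ] [  7.3 191.9] 45.9 zmed 0.1145
bluefull 1525 mean [0.4174 0.2929] rect [436.5 273.4] [ 14.5 220.8] 43.6 zmed 0.1145
handle 1580 mean [0.4148 0.242 ] rect [418.2 240. ] [ 12.9 128.3] 46.0 zmed 0.0963
divider 602 mean [0.5077 0.3318] rect [509.9 334.4] [136.8   5. ] 46.3 zmed 0.0638
white 18972 mean [0.4924 0.3289] rect [502.8 334.5] [143.7 238.9] 47.3 zmed 0.0148
wallL? 635 mean [0.4204 0.4031] rect [417.9 400.8] [126.3   3.3] 45.6 zmed 0.0684
wallR? 1034 mean [0.6069 0.2757] rect [587.9 269.8] [141.   41.2] 45.5 zmed 0.0664
80 505 [[0.47977941 0.43076585 0.12      ]]
150 493 [[0.51985532 0.39286929 0.12      ]]
220 480 [[0.56452642 0.3493932  0.12      ]]
290 467 [[0.61542451 0.29985669 0.12      ]]
```

```bash
cat >> h.py <<'E'
N=np.array([.695,.719,0]);L=np.array([-.719,.695,0])
def bay(side,x,y,z):  # side 'l'/'r'
    return N*(.5894+x)+L*(-.134+(.057 if side=='l' else -.057)+y)+np.array([0,0,z])
def roi(u0,v0,u1,v1):
    m=np.zeros((420,560),bool);m[v0:v1,u0:u1]=1;return m
E
python3 - <<'E'
from h import *
set_gripper(.7)
move_pose((.545,.119,.26),down(0))
c=wsnap('w5.png');snap('top','top3.png')
P=cloud(c)
m=(P[...,2]>.042)&(P[...,2]<.075)&(abs(P[...,0]-.545)<.05)&(abs(P[...,1]-.119)<.05)
vs,us=np.nonzero(m);q=ray(c,np.stack([us,vs],-1),.056)[:,:2]
print(len(q),q.mean(0),cv2.minEnclosingCircle((q*1000).astype(np.float32)),cv2.minAreaRect((q*1000).astype(np.float32)),np.nanmedian(P[m],0))
E
```

```text
929 [0.54868589 0.11880098] ((548.7125244140625, 118.71241760253906), 17.520042419433594) ((548.703857421875, 118.72635650634766), (32.584861755371094, 34.35317611694336), 89.9404296875) [0.5488808  0.11919345 0.05455821]
```

View pics/w5.png

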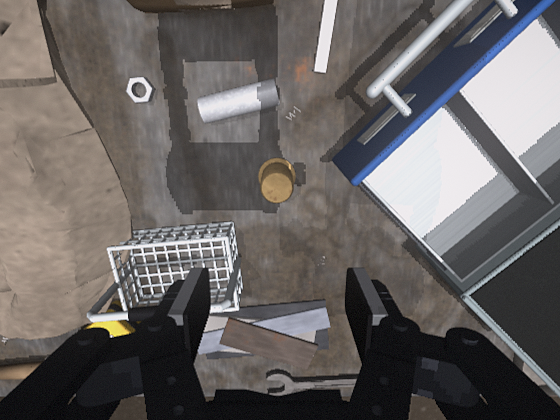

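```bash
cat > s3.py <<'E'
from h import *
print(move_straight((.548,.119,.035),rate=.15,force_limit=10))
set_gripper(0);print('w',read_width())
move_straight((.548,.119,.22),rate=.2)
print(read_contact_force(),read_width())
b=bay('l',5e-3,0,.22)
move_pose(b,down(46)); wsnap('w6.png')
print(move_straight(bay('l',5e-3,0,.056),rate=.1,force_limit=8),read_tool_pos(),read_time())
E
python3 s3.py
```

```text
False
w 0.3635410413246237
[-0.37701593  0.2591096  -3.50658858] 0.36429650566925287
False [0.46898516 0.37411287 0.05674529] 17.1
```

View pics/w6.png

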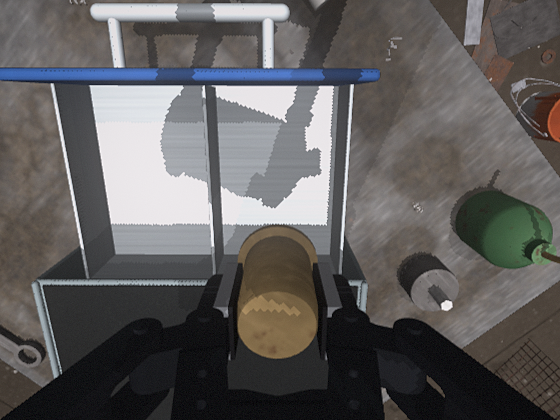

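```bash
cat > s4.py <<'E'
from h import *
print(move_straight(bay('l',5e-3,0,.051),rate=.04,force_limit=5),read_tool_pos())
set_gripper(.62)
move_straight(bay('l',5e-3,0,.24),rate=.12)
wsnap('w7.png')
set_gripper(.6)
move_pose((.469,.080,.24),down(-78))
c=wsnap('w8.png');P=cloud(c)
for nm,z,(x,y) in (('nip',.014,(.469,.080)),('zinc',.011,(.458,-.022))):
    m=(P[...,2]>.0055)&(abs(P[...,0]-x)<.06)&(abs(P[...,1]-y)<.06)&(P[...,2]<.05)
    vs,us=np.nonzero(m)
    if len(us): print(nm,cv2.minAreaRect((ray(c,np.stack([us,vs],-1),z)[:,:2]*1000).astype(np.float32)),np.nanmedian(P[m],0))
print(read_time())
E
python3 s4.py
```

```text
True [0.46960098 0.3744997  0.05162832]
nip ((469.7818603515625, 88.07901000976562), (37.717647552490234, 103.0235595703125), 4.185548305511475) [0.46987564 0.083191   0.02405375]
zinc ((457.2038879394531, -59.54799270629883), (103.37200927734375, 31.672941207885742), 83.1921157836914) [ 0.4577963  -0.02878615  0.00994262]
21.1417
```

View pics/w7.png

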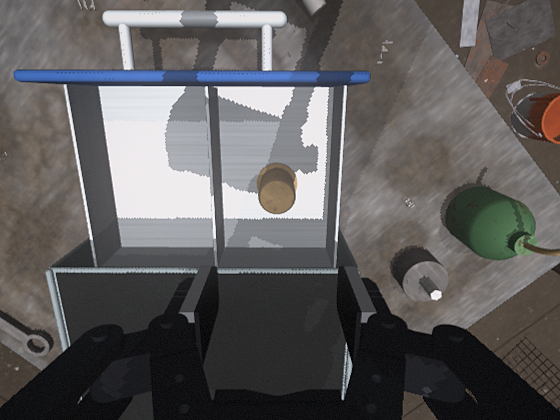

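View pics/w8.png

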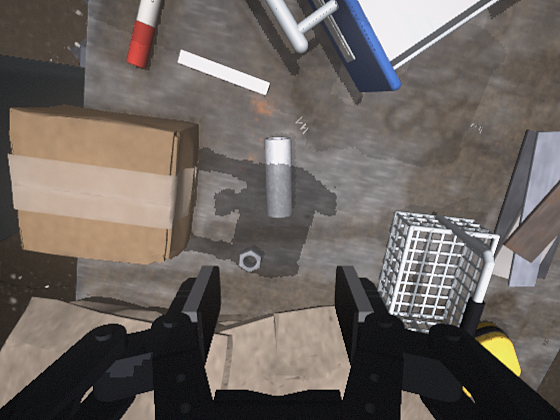

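```bash
cat >> h.py <<'E'
def obj(c,u0,v0,u1,v1,z,zmin=.0055,zmax=.05):
    P=cloud(c);m=roi(u0,v0,u1,v1)&(P[...,2]>zmin)&(P[...,2]<zmax)
    m=cv2.morphologyEx(m.astype(np.uint8),cv2.MORPH_OPEN,np.ones((3,3)))
    n,l,s,_=cv2.connectedComponentsWithStats(m);i=1+np.argmax(s[1:,4])
    vs,us=np.nonzero(l==i);q=ray(c,np.stack([us,vs],-1),z)[:,:2]
    r=cv2.minAreaRect((q*1000).astype(np.float32));mm,v,s=pca(q)
    print('n',len(q),'rect',np.round(r[0],1),np.round(r[1],1),round(r[2],1),'mean',mm.round(4),'axis',np.degrees(np.arctan2(*v[0][::-1])).round(1),'zmed',np.nanmedian(P[l==i],0).round(4))
    return q
E
python3 - <<'E'
from h import *
c=load('w8')
obj(c,250,125,310,228,.014)
obj(c,230,240,270,280,.011)
E
```

```text
n 2017 rect [470.3  78.9] [26.8 83.8] 12.8 mean [0.4703 0.0801] axis -76.7 zmed [0.4699 0.0829 0.0241]
n 257 rect [458.6 -21.4] [23.9 25.1] 11.2 mean [ 0.4586 -0.0211] axis -77.2 zmed [ 0.4585 -0.0219  0.0095]
```

```bash
cat > s5.py <<'E'
from h import *
x,y=.4703,.0795
move_pose((x,y,.12),down(-76.7))
print(move_straight((x,y,.0135),rate=.12,force_limit=8),read_tool_pos())
set_gripper(0);print('w',read_width())
move_straight((x,y,.22),rate=.2)
print(read_width(),read_contact_force())
move_pose(bay('l',-.045,0,.22),down(-44)); wsnap('w9.png')
print(move_straight(bay('l',-.045,0,.057),rate=.12,force_limit=8),read_tool_pos())
set_gripper(.45)
move_straight(bay('l',-.045,0,.24),rate=.15)
wsnap('w10.png'); print(read_time())
E
python3 s5.py
```

```text
False [0.47124448 0.07941761 0.01440343]
w 0.2952068087785491
0.292468725170316 [-0.14963849  0.09921759 -0.68498997]
True [0.43336195 0.33757022 0.07896882]
27.95
```

View pics/w9.png

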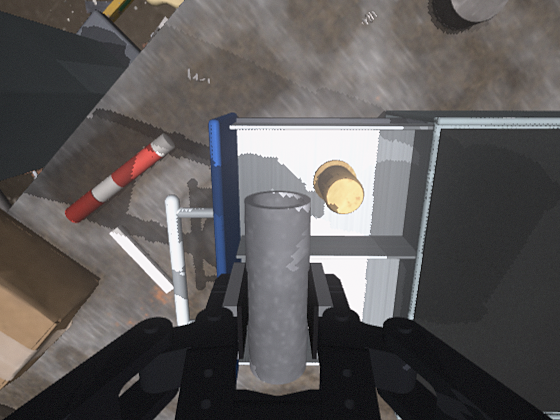

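View pics/w10.png

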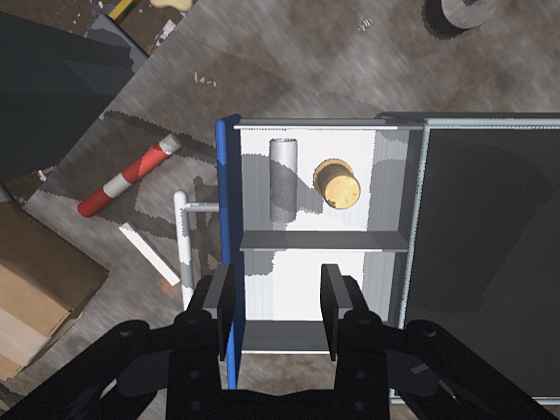

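```bash
cat > s6.py <<'E'
from h import *
set_gripper(.6)
move_pose((.4586,-.0211,.20),down(-77))
c=wsnap('w11.png')
cv2.imwrite('pics/w11a.png',cv2.resize(c['pixels'][100:280,190:370,::-1],None,fx=3.3,fy=3.3,interpolation=2))
E
python3 s6.py
```

```text
(no output)
```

View pics/w11a.png

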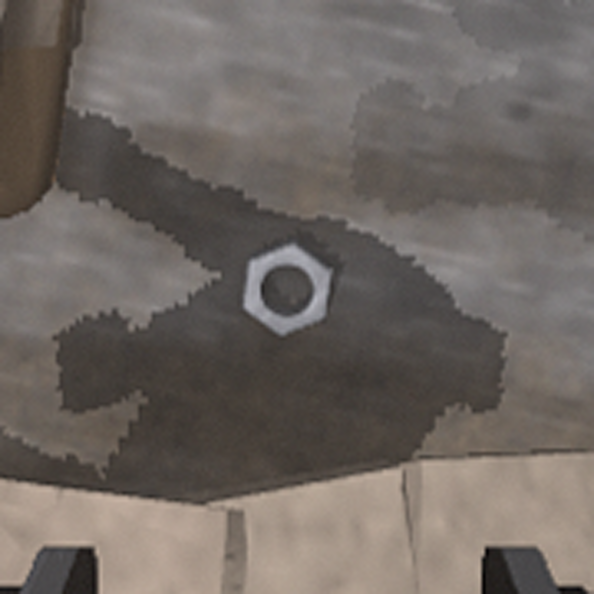

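Run:
```python
from h import *
c=load('w11');q=obj(c,250,150,300,215,.011)
r=q-q.mean(0);a=np.arctan2(r[:,1],r[:,0]);d=np.hypot(r[:,0],r[:,1])
w=d>.0122
ph=np.angle(np.sum(np.exp(6j*a[w])))/6;print('corner angle mod60',np.degrees(ph), 'need corner axis ~', -77)
ctr=(q.min(0)+q.max(0))/2;print(ctr)
P=cloud(c)
for dy in(.04,.05,.06,.07,.08): 
    m=(abs(P[...,1]+.021+dy)<.006)&(abs(P[...,0]-.4586)<.045); print(dy,np.nanpercentile(P[m][:,2],[50,99]).round(3))
m=(P[...,2]>.06)&(P[...,0]<.42)&(P[...,2]<.1);print('carton',np.nanmax(P[m],0),np.nanmin(P[m],0))
```

```text
n 379 rect [458.8 -22.1] [24.  26.7] 5.5 mean [ 0.4589 -0.0217] axis -66.0 zmed [ 0.4591 -0.0216  0.0096]
corner angle mod60 -25.739853117660886 need corner axis ~ -77
[ 0.45863147 -0.02211191]
0.04 [0.104 0.135]
0.05 [0.116 0.145]
0.06 [0.128 0.156]
0.07 [0.136 0.165]
0.08 [0.144 0.171]
carton [0.40313711 0.10675694 0.09999772] [ 0.25145908 -0.24453502  0.06000005]
```

Run:
```python
from h import *
for f in('top0','side0'):
    P=cloud(load(f))
    for y in(-.03,-.045,-.055,-.065,-.075,-.09):
        m=(abs(P[...,1]-y)<.006)&(abs(P[...,0]-.4586)<.05); print(f,y,np.nanpercentile(P[m][:,2],[50,99]).round(3))
```

```text
top0 -0.03 [0.002 0.013]
top0 -0.045 [0.    0.122]
top0 -0.055 [0.097 0.134]
top0 -0.065 [0.119 0.141]
top0 -0.075 [0.131 0.151]
top0 -0.09 [0.142 0.165]
side0 -0.03 [-0.003  0.016]
side0 -0.045 [-0.001  0.121]
side0 -0.055 [0.085 0.13 ]
side0 -0.065 [0.092 0.138]
side0 -0.075 [0.106 0.148]
side0 -0.09 [0.044 0.164]
```

```bash
cat > s7.py <<'E'
from h import *
import sys
c=load('w2');print('carton edge',ray(c,[[210,82],[305,82],[210,86]],.09))
psi=-84.5;th=-24
j=np.array([-np.sin(np.radians(psi)),np.cos(np.radians(psi)),0])
R=Rn.from_rotvec(j*np.radians(th))*Rn.from_euler('xyz',down(psi),degrees=True)
rpy=R.as_euler('xyz',degrees=True);a=R.as_matrix()[:,0];print(rpy,a,R.as_matrix()[:,1])
tip=np.array([.4588,-.0219,.0062]);tcp=tip-.008*a
print(ik(tcp,rpy),ik(tcp-.15*a,rpy),read_qpos())
if len(sys.argv)>1:
    set_gripper(.43)
    move_pose(tcp-.15*a,rpy)
    print(move_straight(tcp-.04*a,rate=.12,force_limit=6))
    wsnap('w12.png')
    print(move_straight(tcp,rate=.05,force_limit=5),read_tool_pos(),tcp)
E
python3 s7.py
```

```text
carton edge [[ 0.38417648 -0.0037706   0.09      ]
 [ 0.384362    0.11354941  0.09      ]
 [ 0.38883384 -0.00405322  0.09      ]]
[ 6.36110936e-15  6.60000000e+01 -8.45000000e+01] [ 0.03898398 -0.40486411 -0.91354546] [9.95396198e-01 9.58457525e-02 1.11022302e-16]
[ -2.33908546  13.99579622 118.70281222 -32.44710489  48.67846723
  14.20181976] [  5.44386259   0.52598329 114.32810541 -26.14057345  67.39767072
  10.62020217] [-1.76717282e+01 -6.64184466e+00  1.12000750e+02  1.71236522e-02
  7.46177459e+01 -3.07683695e+01]
```

```bash
python3 s7.py go
```

```text
carton edge [[ 0.38417648 -0.0037706   0.09      ]
 [ 0.384362    0.11354941  0.09      ]
 [ 0.38883384 -0.00405322  0.09      ]]
[ 6.36110936e-15  6.60000000e+01 -8.45000000e+01] [ 0.03898398 -0.40486411 -0.91354546] [9.95396198e-01 9.58457525e-02 1.11022302e-16]
[ -2.33908546  13.99579622 118.70281222 -32.44710489  48.67846723
  14.20181976] [  5.44386259   0.52598329 114.32810541 -26.14057345  67.39767072
  10.62020217] [-1.76717282e+01 -6.64184466e+00  1.12000750e+02  1.71236522e-02
  7.46177459e+01 -3.07683695e+01]
False
False [ 0.45872346 -0.01863476  0.01370622] [ 0.45848813 -0.01866109  0.01350836]
```

View pics/w12.png

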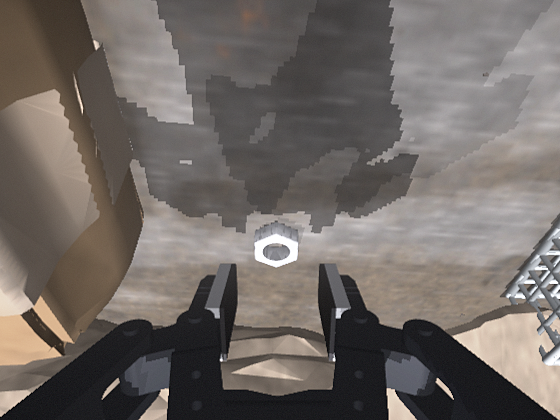

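Nut centred between pads and well aligned (276,248). Close and lift.

```bash
cat > s8.py <<'E'
from h import *
set_gripper(0);print('w',read_width())
p=np.array(read_tool_pos());r=read_tcp_rot()
R=Rn.from_euler('xyz',r,degrees=True).as_matrix();a=R[:,0]
move_straight(p-.15*a+[0,0,.03],rate=.15);print('w',read_width(),read_time())
wsnap('w13.png')
E
python3 s8.py
```

```text
w 0.23756846487915984
w 0.2396975073945195 34.3583
```

View pics/w13.png

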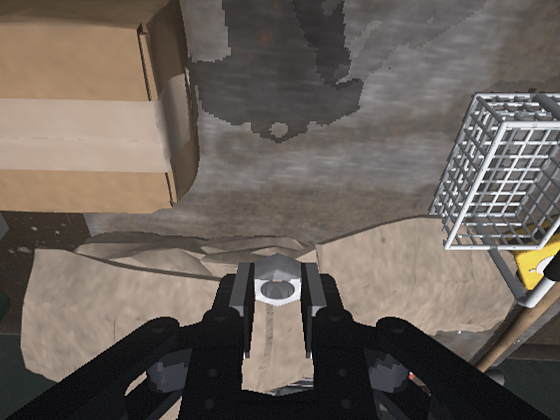

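```bash
cat > s9.py <<'E'
from h import *
move_pose(bay('r',-.015,0,.22),down(-44))
print(move_straight(bay('r',-.015,0,.052),rate=.12,force_limit=8),read_tool_pos())
set_gripper(.5)
move_straight(bay('r',-.015,0,.24),rate=.15)
wsnap('w14.png');snap('top','top4.png'); print(read_time(),read_qpos())
E
python3 s9.py
```

```text
False [0.53728673 0.28044612 0.05296384]
38.7917 [ 1.61549865e+01  1.35553989e+01  8.64111448e+01 -9.83683881e-04
  8.01597751e+01 -2.98468046e+01]
```

View pics/w14.png

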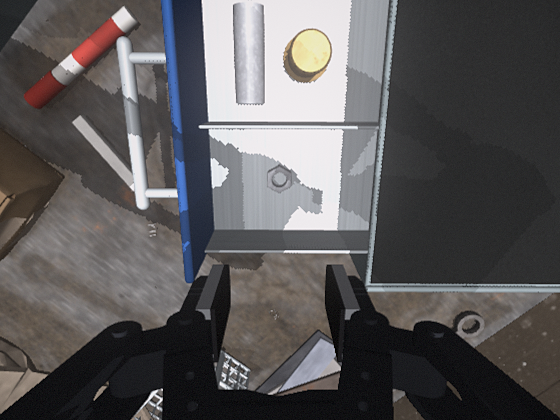

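View pics/top4.png

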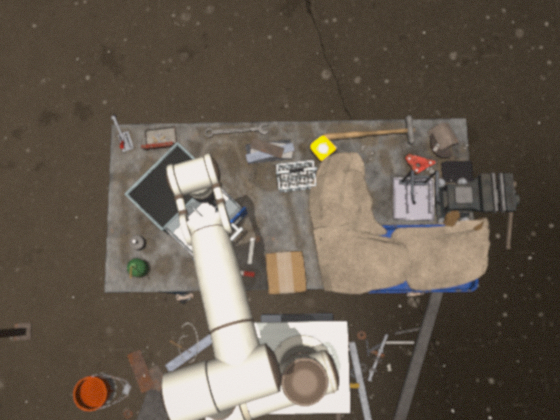

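Run:
```python
from h import *
for f,f2 in(('top0','t'),('side0','s'),('w2','w'),('w1','w1')):
    c=load(f);P=cloud(c);z=np.nan_to_num(P[...,2],nan=-1)
    z=cv2.medianBlur(z.astype(np.float32),5)
    im=np.clip((z+.01)/.06,0,1)*255
    cv2.imwrite('pics/h_%s.png'%f2,cv2.applyColorMap(im.astype(np.uint8),2))
a=cv2.imread('pics/h_t.png')[110:300,100:530];cv2.imwrite('pics/h_t.png',cv2.resize(a,None,fx=1.8,fy=1.8))
a=cv2.imread('pics/top4.png')[220:300,230:330];cv2.imwrite('pics/t4a.png',cv2.resize(a,None,fx=6,fy=6,interpolation=2))
```

```text
(no output)
```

View pics/h_t.png

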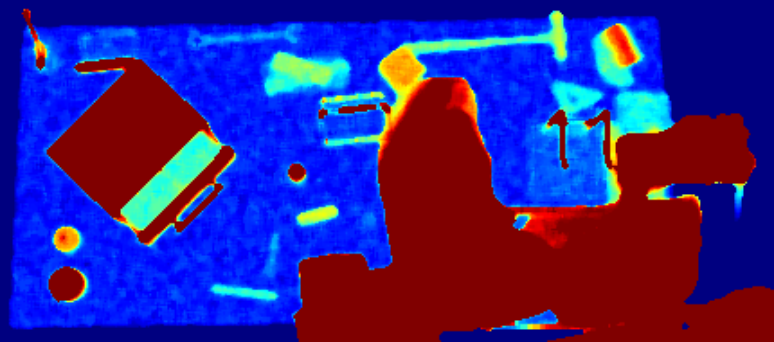

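View pics/t4a.png

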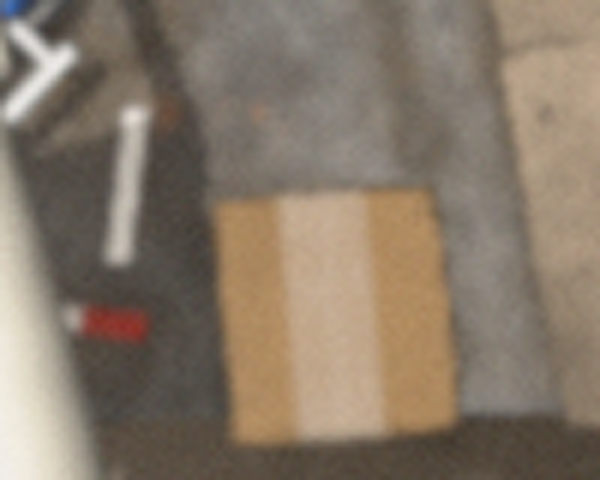

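View pics/h_s.png

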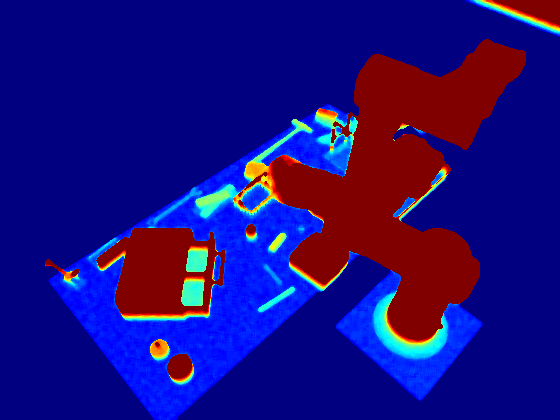

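```bash
cat > s10.py <<'E'
from h import *
hd=np.array([.4190,.2373,0])
set_gripper(.33)
move_pose(hd+[0,0,.2],down(-44))
c=wsnap('w15.png')
print(move_straight(hd+[0,0,.084],rate=.12,force_limit=8),read_tool_pos())
set_gripper(0);print('w',read_width())
p=np.array(read_tool_pos())
print('hit',move_straight(p+N*.150,rate=.06,force_limit=18))
p2=np.array(read_tool_pos());print((p2-p)@N,(p2-p)@L,read_contact_force())
hold(.3)
print(read_contact_force(),read_time())
E
python3 s10.py
```

```text
False [0.41977241 0.23751281 0.08480388]
w 0.10578155236792254
hit True
0.13957242665488792 -0.0004670161341421997 [-0.94234119 -1.78600004  4.49345811]
[-1.23614697  2.60812634  5.38335411] 43.5583
```

```bash
cat > s11.py <<'E'
from h import *
p=np.array(read_tool_pos())
print('hit',move_straight(p+N*.006,rate=.03,force_limit=18))
p2=np.array(read_tool_pos());print((p2-p)@N,read_contact_force())
hold(.3)
set_gripper(.33);print(read_contact_force())
p=np.array(read_tool_pos());move_straight(p*[1,1,0]+[0,0,.26],rate=.15)
c=wsnap('w16.png');P=cloud(c)
b=[]
H,S,V=cv2.split(cv2.cvtColor(c['pixels'],cv2.COLOR_RGB2HSV))
bl=(H>105)&(H<125)&(S>120)&(P[...,2]>.105)
vs,us=np.nonzero(bl);q=ray(c,np.stack([us,vs],-1),.116);print('blue n pct',np.percentile(q@N,[2,50,98]))
hb=(P[...,2]>.085)&(P[...,2]<.103)&((P@N)<.63)&((P@N)>.5)&roi(230,80,330,260);print('handle n,l',np.nanmedian(P[hb]@N),np.nanmedian(P[hb]@L))
print(read_time())
E
python3 s11.py
```

```text
hit True
-1.545739137232821e-05 [-1.54206856 -1.86686181  4.54526284]
[ 0.87136871  0.39586969 -0.45057734]
blue n pct [0.6361354  0.6405404  0.64417419]
handle n,l 0.6036703334716553 -0.12602789511948082
45.7583
```

View pics/w16.png

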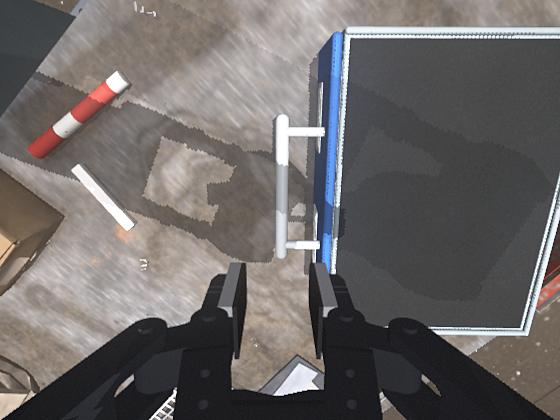

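```bash
cat > s12.py <<'E'
from h import *
set_gripper(.45)
print(ik((.657,.006,.26),down(-84.5)))
move_pose((.657,.006,.26),down(-84.5))
c=wsnap('w17.png');P=cloud(c)
H,S,V=cv2.split(cv2.cvtColor(c['pixels'],cv2.COLOR_RGB2HSV))
m=(V<75)&(P[...,2]>.095)&(P[...,2]<.13)&(np.hypot(P[...,0]-.657,P[...,1]-.006)<.045)
vs,us=np.nonzero(m);q=ray(c,np.stack([us,vs],-1),.113)[:,:2]
print(len(q),cv2.minAreaRect((q*1000).astype(np.float32)),q.mean(0))
m=(P[...,2]>.1)&(P[...,2]<.13)&(np.hypot(P[...,0]-.657,P[...,1]-.006)<.08)
q=P[m][:,:2];print(len(q),pca(q))
E
python3 s12.py
```

```text
[-9.99151194e+00  2.04549502e+01  7.55766193e+01 -2.54444375e-14
  8.39684305e+01 -1.54915119e+01]
882 ((657.807861328125, 6.6007080078125), (12.282012939453125, 50.74833679199219), 5.280804634094238) [0.65752218 0.00708027]
1836 (array([0.65703179, 0.01291514]), array([[ 0.09370147, -0.99560034],
       [-0.99560034, -0.09370147]]), array([0.03542004, 0.00301704]))
```

View pics/w17.png

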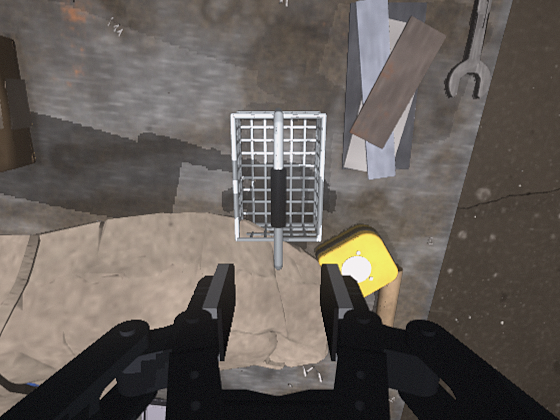

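```bash
cat > m3.py <<'E'
from h import *
c=load('w1');P=cloud(c)
H,S,V=[a.astype(int) for a in cv2.split(cv2.cvtColor(c['pixels'],cv2.COLOR_RGB2HSV))]
print('tips',ray(c,[[329.2,227.7],[260.8,246.9]],.193))
m=(P[...,2]>.155)&(P[...,2]<.21)&(P[...,0]>.5)&(P[...,1]>-.49)&(P[...,1]<-.33)
n,l,s,cen=cv2.connectedComponentsWithStats(m.astype(np.uint8))
for i in range(1,n):
    if s[i,4]<30: continue
    q=P[l==i];a=pca(q[:,:2]);print(s[i],q.min(0).round(3),q.max(0).round(3),np.median(q,0).round(3),a[0],a[1][0],a[2])
t=(S<50)&(V>120)&roi(235,160,355,275)&(P[...,2]<.02)
vs,us=np.nonzero(t);q=ray(c,np.stack([us,vs],-1),.003)[:,:2];print('tray',cv2.minAreaRect((q*1000).astype(np.float32)))
c=load('top0');P=cloud(c);H,S,V=[a.astype(int) for a in cv2.split(cv2.cvtColor(c['pixels'],cv2.COLOR_RGB2HSV))]
m=(P[...,2]>.15)&(P[...,2]<.21)&(P[...,0]>.5)&(P[...,0]<.7)&(P[...,1]>-.49)&(P[...,1]<-.33)
n,l,s,cen=cv2.connectedComponentsWithStats(m.astype(np.uint8))
for i in range(1,n):
    if s[i,4]<10: continue
    q=P[l==i];a=pca(q[:,:2]);print('top',s[i],q.min(0).round(3),q.max(0).round(3),np.median(q,0).round(3),a[0],a[1][0],a[2])
t=(S<50)&(V>120)&(P[...,2]<.025)&(P[...,2]>-.015)&roi(390,175,440,225)
vs,us=np.nonzero(t);q=ray(c,np.stack([us,vs],-1),.003)[:,:2];print('tray',cv2.minAreaRect((q*1000).astype(np.float32)))
E
python3 m3.py
```

```text
tips [[ 0.52249356 -0.36652025  0.193     ]
 [ 0.51814077 -0.44468863  0.193     ]]
[324 222  29  81 694] [ 0.518 -0.377  0.157] [ 0.639 -0.361  0.193] [ 0.578 -0.369  0.169] [ 0.57637745 -0.36931183] [ 0.99881911 -0.04858383] [0.03391039 0.0028812 ]
[255 241  37  78 682] [ 0.514 -0.456  0.156] [ 0.636 -0.44   0.193] [ 0.573 -0.448  0.169] [ 0.57220597 -0.44825551] [ 0.99879972 -0.04898071] [0.03422953 0.00286278]
tray ((572.7787475585938, -411.5870056152344), (191.03550720214844, 203.93850708007812), 73.76587677001953)
top [410 170   6  35 110] [ 0.518 -0.374  0.154] [ 0.636 -0.361  0.199] [ 0.578 -0.368  0.171] [ 0.57694863 -0.3678981 ] [-0.99902085  0.0442419 ] [0.03552116 0.00271807]
top [434 170   7  36 121] [ 0.514 -0.455  0.151] [ 0.637 -0.441  0.197] [ 0.573 -0.448  0.17 ] [ 0.57528106 -0.44862538] [-0.9987277   0.05042793] [0.03469499 0.0029817 ]
tray ((565.15185546875, -414.47509765625), (172.61929321289062, 173.07200622558594), 86.28075408935547)
```

Run:
```python
from h import *
P1=cloud(load('top4'));P2=cloud(load('w1'));P3=cloud(load('top0'))
for P,nm in((P1,'top4'),(P2,'w1')):
    print(nm)
    for x in np.arange(.36,.56,.02):
        r=[]
        for y in np.arange(-.56,-.26,.03):
            m=(abs(P[...,0]-x)<.01)&(abs(P[...,1]-y)<.015); r.append(round(float(np.nanmax(P[m][:,2])),3) if m.any() else None)
        print(round(x,2),r)
P=P1;m=(P[...,0]>.2)&(P[...,0]<.8)&(P[...,1]<-.05)&(P[...,1]>-.6);print('max sheet',np.nanpercentile(P[m][:,2],[90,99,99.9]))
for d in (.06,.08,.095,.11): 
    for z in(.196,.36): print(d,z,ik((.554-d*.9988,-.4075+d*.049,z),down(-92.8)))
```

```text
top4
0.36 [0.085, 0.078, 0.078, 0.073, 0.072, 0.07, 0.073, 0.093, 0.104, 0.116, 0.131]
0.38 [0.081, 0.083, 0.079, 0.079, 0.07, 0.067, 0.071, 0.087, 0.107, 0.115, 0.127]
0.4 [0.088, 0.087, 0.08, 0.077, 0.073, 0.065, 0.066, 0.077, 0.096, 0.112, 0.124]
0.42 [0.091, 0.09, 0.081, 0.078, 0.065, 0.061, 0.061, 0.058, 0.078, 0.095, 0.121]
0.44 [0.078, 0.078, 0.069, 0.062, 0.061, 0.064, 0.061, 0.054, 0.051, 0.088, 0.103]
0.46 [0.069, 0.073, 0.066, 0.06, 0.062, 0.06, 0.06, 0.061, 0.06, 0.082, 0.096]
0.48 [0.066, 0.078, 0.074, 0.054, 0.052, 0.056, 0.058, 0.054, 0.055, 0.054, 0.086]
0.5 [0.075, 0.08, 0.076, 0.018, 0.019, 0.022, 0.019, 0.02, 0.02, 0.008, 0.083]
0.52 [0.143, 0.135, 0.131, 0.016, 0.201, 0.014, 0.2, 0.199, 0.011, 0.007, 0.075]
0.54 [0.144, 0.146, 0.129, 0.018, 0.183, 0.015, 0.183, 0.182, 0.009, 0.008, 0.067]
0.56 [0.149, 0.143, 0.142, 0.016, 0.175, 0.012, 0.175, 0.177, 0.008, 0.012, 0.063]
w1
0.36 [0.073, 0.072, 0.07, 0.068, 0.064, 0.062, 0.073, 0.088, 0.099, 0.112, 0.127]
0.38 [0.074, 0.075, 0.072, 0.07, 0.064, 0.061, 0.068, 0.084, 0.099, 0.112, 0.127]
0.4 [0.081, 0.079, 0.072, 0.06
[... 924 characters left out ...]
375e-14
  9.39932084e+01 -4.73338012e+01]
0.08 0.196 [-5.15096649e+01  1.79296650e+01  8.60361954e+01 -2.54444375e-14
  7.60341396e+01 -4.87096649e+01]
0.08 0.36 [-5.15096649e+01  1.34785023e+01  7.29946989e+01 -2.54444375e-14
  9.35267988e+01 -4.87096649e+01]
0.095 0.196 [-5.25857880e+01  1.62405866e+01  8.81145733e+01 -2.54444375e-14
  7.56448401e+01 -4.97857880e+01]
0.095 0.36 [-5.25857880e+01  1.16583810e+01  7.51080121e+01 -2.54444375e-14
  9.32336069e+01 -4.97857880e+01]
0.11 0.196 [-5.37015500e+01  1.45709213e+01  9.01330047e+01 -2.54444375e-14
  7.52960740e+01 -5.09015500e+01]
0.11 0.36 [-5.37015500e+01  9.87017272e+00  7.71434933e+01 -2.54444375e-14
  9.29863340e+01 -5.09015500e+01]
```

```bash
cat > s13.py <<'E'
from h import *
x,y=.6575,.0067
print(move_straight((x,y,.100),rate=.12,force_limit=8),read_tool_pos())
set_gripper(0);print('w',read_width())
move_straight((x,y,.38),rate=.15)
print(read_width(),read_contact_force(),read_time())
wsnap('w18.png')
d=.098
move_pose((.554-d*.9988,-.4075+d*.049,.38),down(-92.8))
wsnap('w19.png');snap('top','top5.png');snap('side','side5.png');print(read_time())
E
python3 s13.py
```

```text
False [0.65823659 0.00658983 0.10111846]
w 0.12626425611276373
0.1276955625472606 [ 0.83502287  0.81576642 -2.99063576] 51.2833
53.15
```

View pics/w19.png

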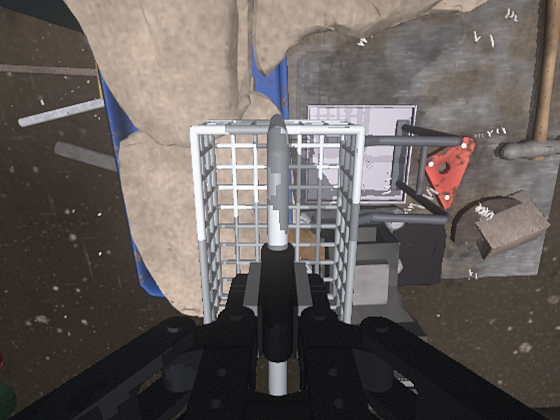

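View pics/side5.png

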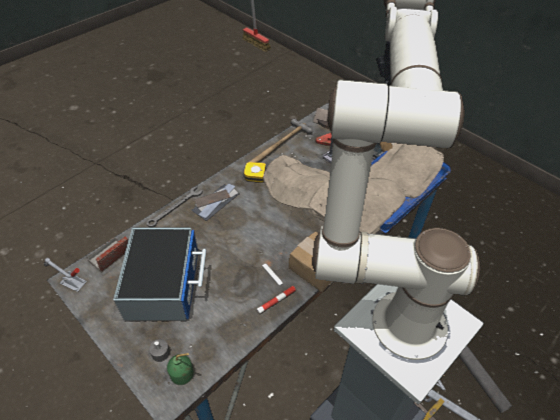

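```bash
cat > s14.py <<'E'
from h import *
def S(d,z): return (.554+d*.9988,-.4075-d*.049,z)
print(move_straight(S(-.098,.197),rate=.12,force_limit=8),read_tool_pos())
print(move_straight(S(-.06,.197),rate=.06,force_limit=5))
c=wsnap('w20.png')
E
python3 s14.py
```

```text
False [ 0.45649091 -0.40313841  0.19801265]
False
```

View pics/w20.png

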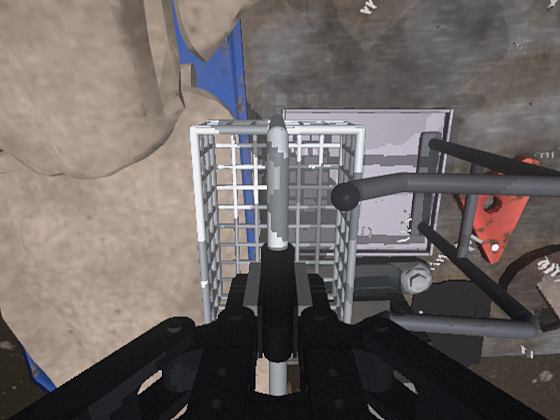

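Left prong tip (345,195) sits above the basket rim, the bar (278) clear in front of it. Continue over the tips and lower.

```bash
cat > s15.py <<'E'
from h import *
def S(d,z): return (.554+d*.9988,-.4075-d*.049,z)
print(move_straight(S(.0,.197),rate=.05,force_limit=5),read_tool_pos())
c=wsnap('w21.png')
print(move_straight(S(.0,.157),rate=.03,force_limit=2.5),read_tool_pos(),read_contact_force())
c=wsnap('w22.png');print(read_time())
E
python3 s15.py
```

```text
False [ 0.55373615 -0.40754758  0.19698902]
True [ 0.55425433 -0.40739887  0.1618726 ] [ 2.27283624 -1.33875523  2.43931139]
58.1583
```

View pics/w22.png

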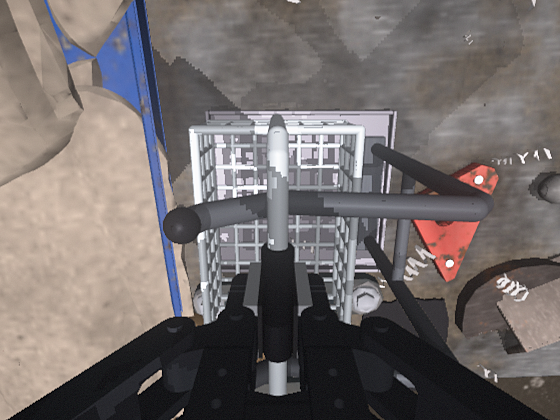

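Bar rests on the prongs at TCP z 0.162 (bar ≈ 0.171), which matches the saddle. Release and retreat.

```bash
cat > s16.py <<'E'
from h import *
p=np.array(read_tool_pos())
set_gripper(.35);hold(.3)
move_straight(p*[1,1,0]+[0,0,.36],rate=.12)
c=wsnap('w23.png');P=cloud(c)
H,S,V=cv2.split(cv2.cvtColor(c['pixels'],cv2.COLOR_RGB2HSV))
m=(V<75)&(P[...,2]>.155)&(P[...,2]<.20)&(np.hypot(P[...,0]-.554,P[...,1]+.4075)<.035)
q=P[m];print(len(q),np.nanmedian(q,0))
move_pose((.35,-.1,.40),down(-60));hold(.5)
snap('top','top6.png');snap('side','side6.png');print(read_time())
a=cv2.imread('pics/top6.png')
cv2.imwrite('pics/t6.png',cv2.resize(a[110:300,100:530],None,fx=1.8,fy=1.8,interpolation=2))
E
python3 s16.py
```

```text
675 [ 0.557686   -0.40732764  0.1733507 ]
62.6417
```

View pics/w23.png

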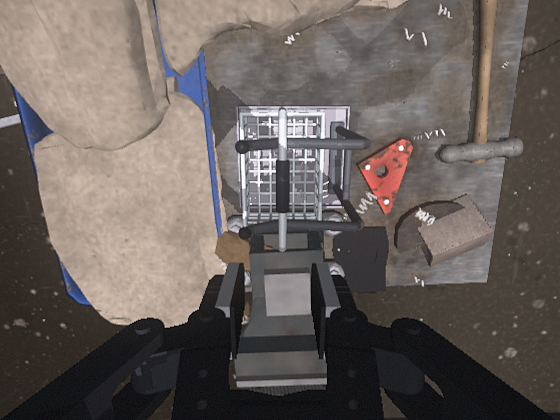

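View pics/t6.png

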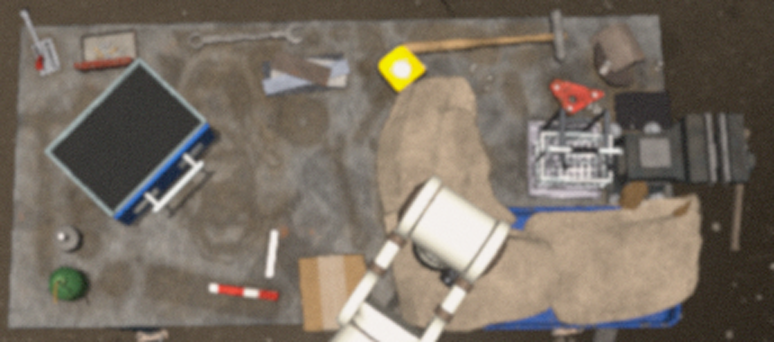

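View pics/side6.png

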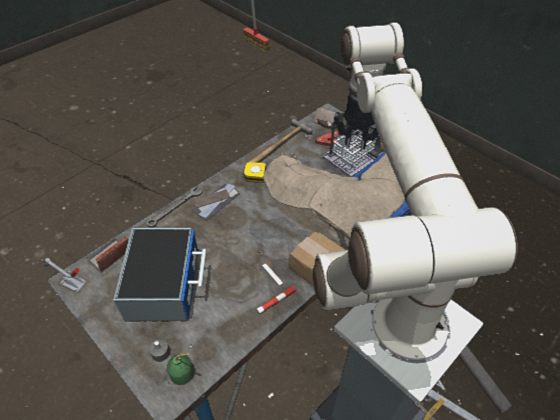

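```bash
python3 -c "
from h import *
print(read_contact_force(),sign_off(),read_time())"
```

```text
the job is handed in; nothing more can be done
the job is handed in; nothing more can be done
```

The job is done and handed in at about 63 s of the 210 s allowed. I got no verdict back, so the results below rest on my own checks.

**Parts:** Three parts were present: the hose tail, the pipe nipple and the zinc nut. No bolt or rusty nut was visible in any view. I pulled the drawer out to its stop at about 0.14 m. The hose tail and nipple went in the left bay and the nut in the right. A wrist picture before shutting showed all three lying low in their bays.

**Drawer:** I slid it about 140 mm shut, against its stop. A second push moved it no further. The pictures show the front flush with the cabinet.

**Basket:** It hangs on both prongs. The sleeve measured about 4 mm from the saddle along the prongs and less than 1 mm sideways. The sleeve's top surface was at z 0.173, which would put the bar about 3 mm low, within limits. The height at first contact suggested about 1 mm high instead.

**Left in place:** The marker and soapstone look unmoved in the last top picture; I did not re-measure them.

**Disagreed with plan:**
- While lowering the nipple, the move stopped early on a light touch of about 8 N at z 0.079, probably against the drawer front. I let it go there and it dropped cleanly into its bay.
- The dust sheet beside the zinc nut was taller than it first looked, so I picked that nut up with the tool tilted 24°.

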